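Lock the gelato machine's lid and jog the beater

TASK

The washed lid is back on the bench-top gelato machine. Take the red lock pin from the drying rack and feel with its tip along the slot in the lid's tab for the socket hidden underneath, until the pin drops fully home and stands there with its collar on the tab. Only then tip the spring-loaded jog lever right over to the green-spot side and hold it there until the beater has made about a third of a turn, let the lever spring back to the middle, and leave the pin in place; do not run the beater backwards, and do not shift the blue key, the red sauce bottle or the paste jar.

Things in the scene. Friction and masses are not known exactly. Their poses are not given: they have to be found in the camera images.
- pin: Red lock pin, 120 mm long, about 120 g, upright in one of the rack's holes. Origin at its lower tip, z up the shaft. Steel shaft 12 mm thick from z=0 to 70 mm, tapered to 6 mm over the last 5 mm at the tip; collar 26 mm across from 70 to 76 mm; flat red grip from 76 to 120 mm, 36 mm wide along the pin's x, 14 mm thick along its y.
- rack: White drying rack, fixed block 100 (x) x 160 (y) x 75 mm high; origin under its centre. Two vertical square holes, 16 mm wide, at y=-40 and +40 mm; the pin stands in one, the blue key in the other, collars on the block's top, the pin's tip 5 mm above the counter: it must be lifted 72 mm to come free.
- nut_key: Bystander: bowl-nut key, 113 mm tall, with the same shaft and collar as the pin but a round blue neck and a blue crossbar 60 mm long on top. Origin at its lower tip. Stays in the rack.
- machine: Gelato machine, a fixed steel box 340 (x) x 440 (y) x 182 mm high with a flat top deck; origin under its centre, its front faces its own -x (towards the robot), its z is up. Bowl with the lid to the left (centre at x=20, y=90 mm), blue control field to the right with the jog lever on a black plate.
- lid: Clear round lid, 236 mm across, 12 mm high, fixed on the bowl and turned on it by up to 6 degrees either way, its tab with it. Origin at its centre, at the height of the machine's deck. The tab is a grey metal plate 52 (x) x 90 (y) x 5 mm at the lid's -x side (front), its top 9 mm above the deck.
- slot (a point): Centre of the tab's slot, on the tab's top; axes as the lid's. Slot 48 mm along y, 17 mm along x, covered by a slit rubber seal that does not resist. Under it, up to 14 mm from its middle along y (within 1 mm in x), the hidden socket: a square hole 16 mm wide in the deck. Beside it the pin's tip stands on the deck, 9 mm below the tab's top; in it, 70 mm below, collar on the tab.
- jog_tip (a point): Centre of the jog lever's yellow flat grip (24 mm along x, 14 mm along y, 34 mm high, black band near the top), 60 mm above the pivot; the pivot is at deck height, the lever's top 78 mm above it. z points up along the lever; axes as the machine's when upright. Nothing stands within 60 mm of the lever.
- jog (a joint): Tilt of the jog lever in rad: 0 upright (spring-centred), +0.4 at its stop to the machine's right (its -y, green spot), -0.4 at its stop to the left (+y, white spot). The spring needs about 4.5 N at the grip to reach a stop and brings the lever back when let go.
- beater (a joint): Turn of the beater since the start in rad, growing as the lever is held to the green side (clockwise from above; a third of a turn is 2.1). With the lever at its green stop it turns at about 0.8 rad/s after some 0.3 s of running up, and it coasts by 0.1 to 0.4 rad while the lever is let go. Held to the white side it turns backwards.
- blade (a point): Top of the orange mark on one blade of the beater, 75 mm from the bowl's axis, seen through the clear lid; it goes round with the beater. Below the lid, out of reach.
- sauce: Bystander: red squeeze bottle, 60 mm across, 170 mm tall, upright; origin under its centre.
- paste_tin: Bystander: white paste jar, 100 mm across, 120 mm tall, upright; origin under its centre.

How it is judged:
On the way, in this order (a step that is already met when the one before it is completed fails the run):
1. the pin has dropped home in the socket, collar on the tab (z of pin in the frame of slot below -0.064 m and horizontal distance between pin and slot below 0.026 m and angle between pin's own z axis and vertical below 0.12 rad), for 0.2 s.
2. the jog lever is held over to the green side (value of joint jog above 0.3 rad), for 0.8 s.
3. the lever has been let go and is back in the middle, the beater turned by about a third of a turn (value of joint jog between -0.07 and 0.07 rad and value of joint beater between 1.3 and 3 rad), for 0.2 s.
At the end, for the whole second after the job is handed in: The pin stands at rest in the socket under the slot, its tip at least 64 mm below the tab's top (70 mm is fully home) and within 7 degrees of upright; the jog lever is within 0.07 rad of the middle; the beater has turned forward by 1.3 to 3.0 rad in all (a third of a turn is 2.1) and stands still (all of step 1 and all of step 3 and linear speed of pin below 0.02 m/s and velocity of joint beater below 0.1 rad/s); the robot touches nothing.
It fails at once if the jog lever is tipped over to the green side before the pin is home (value of joint jog above 0.25 rad and z of pin in the frame of slot above -0.06 m).
It fails at once if the beater is run backwards (more than 0.2 rad) (value of joint beater below -0.2 rad).
It fails at once if the blue key, the sauce bottle or the paste jar is moved by more than 30 mm (distance of any of nut_key, sauce, paste_tin from where it was at the start of the episode above 0.03 m).
It also fails if it takes over 67 s, if anything falls off the work surface, if the arm or the gripper's body presses on something with over 40 N, if the wrist force passes 120 N, or if a joint passes its speed limit or range.

ROBOT

A 7-joint arm with a two-finger parallel gripper is mounted at the origin on the work surface. World frame = base frame: x ahead of the robot, y to its left, z up, the work surface at z = 0. Lengths are in m, angles in rad, forces in N, time in s.
With the tool pointing down it reaches from about 0.4 to 0.85 m from the base axis. Payload 10.4 kg.
Tool frame: the origin (TCP) lies on the mounting face of the last link; the fingertips stand 173 mm ahead of it and the grasp point (between the pads) lies 155 mm ahead of it (manip.tip_extent is the distance from the TCP to the fingertips, in m); z points along the fingers, y is the line along which they close (so a half turn about z gives the same grasp; the last joint's range is limited). The gripper opens to 85 mm and grips with 20 to 120 N. Pads are 22 mm wide; open, the fingers measure 114 mm over their backs; the gripper's body (76 mm by 85 mm) begins 54 mm behind the grasp point. The pads swing forward as they close: fully open they stand 13 mm farther back than shut.
Start: joints at [1.225, 0.332, -0.065, 1.46, 0.022, 1.35, -0.088], TCP at [0.198, -0.593, 0.405] pointing down, gripper open.
Joint ranges: [-2.6, 2.6], [-0.5, 2.12], [-1.47, 1.34], [0.16, 2.42], [-1.27, 4.41], [0.06, 2.06], [-2.6, 2.6]. Speed limits (rad/s): [2.22, 2.22, 2.79, 2.79, 3.14, 3.14, 3.14].

INTERFACE

Orientations are given as a unit quaternion [x, y, z, w].
In Python, from workcell import manip gives the robot as it stands.
- The arm moves only by the tool move_arm, never from a script. Its argument "plan" is one flat list of numbers, 7 for each row, row after row: the turn, a rotation vector about the tool's x, y, z in rad, then the shift along the tool's x, y, z in m, then the finger opening in m, from 0 to 0.0854. In form: [ax, ay, az, dx, dy, dz, gripper, ax, ay, az, dx, dy, dz, gripper, ...]. A call has 1 to 12 rows; each row is the pose to reach, as a shift and turn from the pose commanded when the call began, along the tool's axes at that moment; what a row does not reach only later rows make up. A row lasts 1/8 s, in which the tool goes at most 62.5 mm and 10.7 degrees, less where a joint would pass 70% of its speed; a pose out of reach is approached as far as the arm can. A call with a gripper value outside its range is refused whole. The fingers move at their own pace and stop on an object; "squeeze" is the grip in N (left out, the last holds). Time passes only in rows, so rows that repeat a pose let the fingers close. It gives the time, the measured TCP pose, the force, the opening and the grip force at its end, in the units of the state.
- manip.get_obs(): the state, without advancing time (a new reading comes with each control period).
- manip.camera(name): name is "side" or "top" or "wrist"; returns a dict with "color" (384x512x3 uint8, red, green, blue), "fx", "fy", "cx", "cy" (pixels), "cam_to_world" (4x4, takes a point from camera to world coordinates); the wrist camera has in their place "mount" (4x4, takes a point from camera to tool coordinates, whose origin is the TCP and whose axes are the flange's). Camera axes: x right, y down, z forward; pixel columns grow to the right and rows downward; lengths in m; the calibration is good to about 2 mm. A picture is of the moment at which its call begins: read the wrist's pose just before it. There is no depth.
- manip.hand_in(): hands the job in; it is judged then, once.
Trained networks look in a picture, given as the dict that the camera call returned (one of the last four; its "shot" number tells which), for a name from the list of things; names that differ only in an ending like _2 or _b are one class to them, and where a whole thing is asked for, a point or a joint stands for the part that bears it (a point fixed in the world has none). Each returns a list of dicts, best first, with "conf" (0 to 1); they miss things now and then, are a little off and sometimes report something else, mostly with a low value. They report only what shows in the picture. A call takes as long as a camera call.
- manip.look_for(picture, label): "position" ([x, y, z] in m, in the coordinates of the camera as it stood for that picture, good to about 4 mm: the middle of the surface that is visible of it).
- manip.silhouettes(picture, label): "pixels" (384x512 bool, what is visible of it).
- manip.tip_of(picture, label): "position" ([x, y, z] in m, in the coordinates of the camera as it stood for that picture, good to about 4 mm: a listed point, or the origin of a listed thing).
The state is a dict: "clock": time; "joint_pos": joint angles; "joint_velocities": joint speeds; "tau": joint torques, N m; "position": TCP position; "ee_rot": TCP orientation; "ft_force": force on the tool from outside, world axes, zero at the start; "torque": the same for the moment, N m; "grip_width": opening from 0.0 (shut) to 1.0 (fully open); "grasp_force": force on a finger pad.
Only numpy, scipy, OpenCV 4.12 (cv2) and the standard library are available. Lean on these libraries where they do the work, as an engineer would, in place of code of your own. Each camera call takes 0.05 s, during which the arm holds its last target. There are 200 camera calls.

## Working session

There is one attempt and no reset: what is moved stays moved. The work goes in short steps, Python scripts to look and compute and a tool call to move; the robot and the scene stay as the last step left them, time stands still between calls to the robot, and variables do not carry over. Pictures are saved under pics/ and viewed, at most 10 in all, crops included, and the job is handed in when it is done.

Besides the shell and the picture viewer there is one more tool, called as name(argument=value, ...) on one line, values as JSON. move_arm: Moves the arm, as the interface text tells. Its arguments: {"type":"object","properties":{"plan":{"type":"array","items":{"type":"number"}},"squeeze":{"type":"number"}},"required":["plan"]}

```bash
mkdir -p pics
cat > h.py <<'E'
import numpy as np, cv2
from scipy.spatial.transform import Rotation as R
from workcell import manip
def T(o):
    M=np.eye(4); M[:3,:3]=R.from_quat(o["ee_rot"]).as_matrix(); M[:3,3]=o["position"]; return M
def shot(name):
    o=manip.get_obs(); c=manip.camera(name)
    c["W"]=T(o)@np.array(c["mount"]) if name=="wrist" else np.array(c["cam_to_world"])
    return c
def w(c,p): return (c["W"]@np.r_[p,1])[:3]
def px(c,P):
    q=np.linalg.inv(c["W"])@np.r_[P,1]; return np.array([c["fx"]*q[0]/q[2]+c["cx"],c["fy"]*q[1]/q[2]+c["cy"]])
def ray(c,uv,z):
    d=c["W"][:3,:3]@np.array([(uv[0]-c["cx"])/c["fx"],(uv[1]-c["cy"])/c["fy"],1]); o=c["W"][:3,3]
    return o+d*(z-o[2])/d[2]
def save(c,n): cv2.imwrite("pics/"+n+".png",cv2.cvtColor(c["color"],cv2.COLOR_RGB2BGR))
def go(tgt_tcp,o=None,yaw=None):
    "shift in tool axes to get the TCP to tgt"
    o=o or manip.get_obs(); r=R.from_quat(o["ee_rot"]); return r.inv().apply(np.array(tgt_tcp)-o["position"])
E
python3 - <<'E'
from h import *
o=manip.get_obs(); print(o["clock"],o["position"],R.from_quat(o["ee_rot"]).as_matrix().round(3).tolist(),manip.tip_extent)
for n in("top","side"):
    c=shot(n); save(c,n+"0")
    print(n,c["W"].round(3).tolist(),c["fx"])
    for l in("pin","rack","nut_key","machine","lid","slot","jog_tip","blade","sauce","paste_tin"):
        for d in manip.tip_of(c,l)[:2]: print(l,"tip",round(d["conf"],2),w(c,d["position"]).round(3),px(c,w(c,d["position"])).round())
E
```

```text
0.0 [ 0.1982391  -0.59258552  0.40392289] [[0.948, 0.317, -0.0], [0.317, -0.948, 0.001], [-0.0, -0.001, -1.0]] 0.1734
top [[0.015, -0.977, 0.212, 0.254], [-1.0, -0.013, 0.008, 0.057], [-0.005, -0.212, -0.977, 1.566], [0.0, 0.0, 0.0, 1.0]] 389.7539391455358
pin tip 0.46 [ 0.54  -0.322  0.008] [350. 200.]
rack tip 0.56 [ 0.529 -0.362 -0.004] [359. 203.]
nut_key tip 0.57 [ 0.514 -0.4    0.008] [369. 207.]
nut_key tip 0.41 [0.343 0.506 0.002] [143. 246.]
lid tip 0.67 [0.636 0.183 0.183] [222. 164.]
lid tip 0.65 [ 0.546 -0.054  0.241] [288. 185.]
slot tip 0.88 [0.503 0.198 0.19 ] [217. 199.]
slot tip 0.38 [ 0.529 -0.361 -0.004] [359. 203.]
jog_tip tip 0.36 [ 0.544 -0.057  0.238] [289. 186.]
sauce tip 0.89 [ 0.683 -0.342  0.001] [353. 166.]
paste_tin tip 0.63 [0.341 0.505 0.002] [143. 247.]
side [[0.91, -0.216, 0.354, 0.049], [-0.415, -0.432, 0.801, -1.115], [-0.02, -0.876, -0.482, 0.866], [0.0, 0.0, 0.0, 1.0]] 425.492038739961
rack tip 0.94 [ 0.527 -0.359  0.   ] [306. 309.]
lid tip 0.84 [0.632 0.181 0.181] [258. 169.]
sauce tip 0.95 [ 0.68  -0.34  -0.003] [347. 290.]
```

Run:
```python
import cv2,numpy as np
a=cv2.imread("pics/top0.png")[120:280,110:410]; cv2.imwrite("pics/topc.png",cv2.resize(a,(800,427),interpolation=cv2.INTER_CUBIC))
```

```text
(no output)
```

View pics/side0.png

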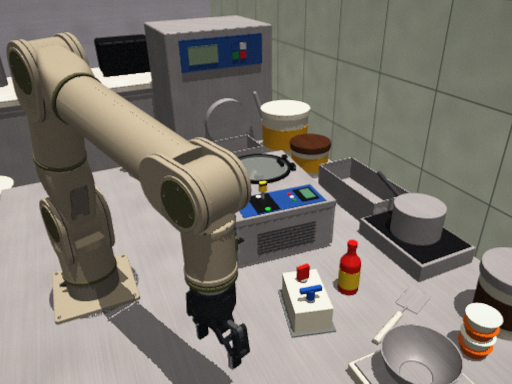

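View pics/topc.png

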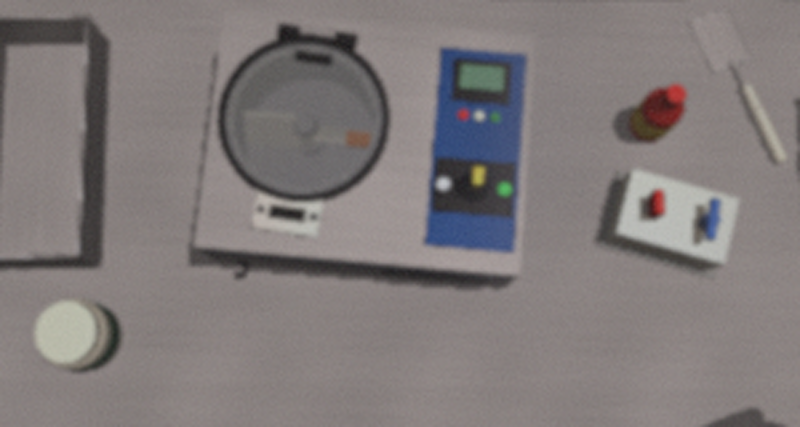

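The side view shows the red pin at (303,272) and the blue key at (312,290) in the rack. The top crop shows the slot at (288,213), the lever at (478,180), the green spot on the right at (505,189), and the pin at (656,203). The rack yaw is about -18°. I'm moving above the rack.

move_arm(plan=[0,0,0.64,0.35,-0.11,0,0.0854,0,0,0.64,0.35,-0.11,0,0.0854,0,0,0.64,0.35,-0.11,0,0.0854,0,0,0.64,0.35,-0.11,0,0.0854,0,0,0.64,0.35,-0.11,0,0.0854,0,0,0.64,0.35,-0.11,0,0.0854,0,0,0.64,0.35,-0.11,0,0.0854,0,0,0.64,0.35,-0.11,0,0.0854,0,0,0.64,0.35,-0.11,0,0.0854])

```text
clock: 2.22
position: [0.494, -0.3788, 0.4048]
ee_rot: [0.987, -0.159, -0.0, 0.0]
ft_force: [-0.5, -0.4, -0.2]
grip_width: 1.001
grasp_force: 0.0
```

Run:
```python
from h import *
o=manip.get_obs(); print(o["clock"],o["position"],R.from_quat(o["ee_rot"]).as_matrix().round(3).tolist(),o["joint_pos"],o["ft_force"])
c=shot("wrist"); save(c,"w1"); print(np.array(c["mount"]).round(3).tolist(),c["fx"],c["cx"],c["cy"])
for l in("pin","rack","nut_key","slot","jog_tip","sauce"):
    for d in manip.tip_of(c,l)[:1]: print(l,"tip",round(d["conf"],2),w(c,d["position"]).round(4),px(c,w(c,d["position"])).round())
    for d in manip.look_for(c,l)[:1]: print(l,"look",round(d["conf"],2),w(c,d["position"]).round(4),px(c,w(c,d["position"])).round())
for l in("pin","nut_key"):
  for d in manip.silhouettes(c,l)[:1]:
    m=d["pixels"]; v,u=np.nonzero(m); print(l,d["conf"],m.sum(),u.min(),u.max(),v.min(),v.max())
h=cv2.cvtColor(c["color"],cv2.COLOR_RGB2HSV)
red=(((h[...,0]<8)|(h[...,0]>172))&(h[...,1]>130)&(h[...,2]>50)).astype(np.uint8)
n,lab,st,ce=cv2.connectedComponentsWithStats(red)
for i in range(1,n):
    if st[i,4]>80:
        v,u=np.nonzero(lab==i); r=cv2.minAreaRect(np.c_[u,v].astype(np.float32)); print(st[i],ce[i].round(1),r)
```

```text
2.225 [ 0.49404434 -0.3788261   0.40475517] [[0.949, -0.314, -0.0], [-0.314, -0.949, -0.001], [-0.0, 0.001, -1.0]] [ 0.72145508  0.3333289  -0.18013204  1.46144339  0.06091736  1.3522736
 -1.35283078] [-0.48687156 -0.43852268 -0.18364294]
[[0.0, -0.955, -0.295, 0.075], [1.0, -0.0, 0.001, 0.001], [-0.001, -0.295, 0.955, 0.031], [0.0, 0.0, 0.0, 1.0]] 284.44578925071187 251.29124465411812 191.2579074890279
pin tip 0.78 [ 0.5356 -0.3179  0.005 ] [195. 148.]
pin look 0.74 [ 0.5386 -0.3264  0.1214] [179. 161.]
rack tip 0.78 [ 0.526  -0.3555 -0.0065] [226. 144.]
nut_key tip 0.68 [ 0.5167 -0.4032  0.0027] [263. 140.]
nut_key look 0.61 [ 0.5152 -0.4038  0.1169] [269. 158.]
sauce tip 0.66 [ 0.6782 -0.3438 -0.0013] [172.  24.]
sauce look 0.61 [ 0.6537 -0.3459  0.097 ] [155.  23.]
pin 0.57 1166 163 199 140 185
nut_key 0.84 1138 252 276 126 190
[ 102    0   74   33 1798] [141.6  13.1] ((138.5, 16.0), (32.0, 73.0), 90.0)
[162  12  31  37 134] [183.3  35.9] ((181.94651794433594, 34.0128173828125), (14.14639663696289, 45.45327377319336), 39.6441764831543)
[163 140  35  44 948] [180.4 161.3] ((181.00001525878906, 162.0), (40.4423828125, 25.210838317871094), 66.80140686035156)
```

View pics/w1.png

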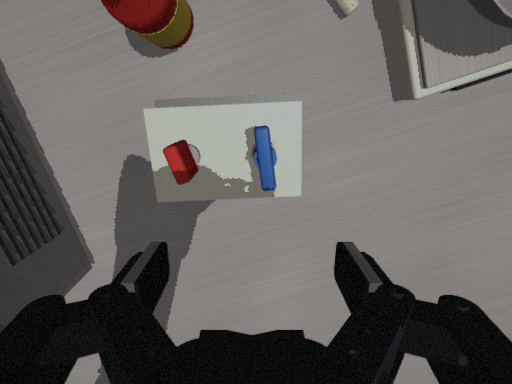

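The wrist view shows the pin's red grip at (180,161), turned relative to the rack, and the key's crossbar at (264,158). I'll fit the grip box to the red mask to get its position and yaw.

```bash
cat >> h.py <<'E'
from scipy.optimize import minimize
def redmask(c,near):
    h=cv2.cvtColor(c["color"],cv2.COLOR_RGB2HSV)
    red=(((h[...,0]<8)|(h[...,0]>172))&(h[...,1]>130)&(h[...,2]>40)).astype(np.uint8)
    n,lab,st,ce=cv2.connectedComponentsWithStats(red)
    i=min((i for i in range(1,n) if st[i,4]>80),key=lambda i:np.hypot(*(ce[i]-near)))
    return (lab==i).astype(np.uint8)
def fitbox(c,mask,x0,z0,z1,a=.036,b=.014):
    def iou(p):
        r=R.from_euler("z",p[2]).as_matrix()
        P=[np.r_[p[:2],0]+r@[sx*a/2,sy*b/2,0]+[0,0,z] for sx in(-1,1) for sy in(-1,1) for z in(z0,z1)]
        q=np.array([px(c,k) for k in P])*4; m=np.zeros((384*4,512*4),np.uint8)
        cv2.fillConvexPoly(m,cv2.convexHull(np.round(q).astype(np.int32)),1)
        M=cv2.resize(mask,(2048,1536),interpolation=cv2.INTER_NEAREST)
        return -(m&M).sum()/(m|M).sum()
    best=None
    for y in np.arange(0,np.pi,np.pi/8):
        s=minimize(iou,[*x0,y],method="Nelder-Mead",options=dict(initial_simplex=[[*x0,y],[x0[0]+.008,x0[1],y],[x0[0],x0[1]+.008,y],[*x0,y+.3]],xatol=1e-4,fatol=1e-4,maxiter=150))
        if best is None or s.fun<best.fun: best=s
    return best.x,-best.fun
E
python3 - <<'E'
from h import *
c=shot("wrist"); m=redmask(c,(180,161)); p,s=fitbox(c,m,(.538,-.322),.081,.125)
print(p,np.degrees(p[2]),s, m.sum())
o=manip.get_obs(); r=R.from_quat(o["ee_rot"]).as_matrix()
print("tool yaw x",np.degrees(np.arctan2(r[1,0],r[0,0])), go([p[0],p[1],o["position"][2]]))
E
```

```text
[ 0.55419753 -0.2954321  -0.72592593] -41.592491794681976 -0.0 937
tool yaw x -18.16828003628303 [ 3.03821886e-02 -9.61571087e-02 -2.33537683e-07]h.py:34: RuntimeWarning: overflow encountered in scalar negative
  return -(m&M).sum()/(m|M).sum()
```

```bash
sed -i 's|return -(m&M).sum()/(m|return -float((m\&M).sum())/float((m|' h.py; sed -i 's/(m|M).sum()$/(m|M).sum())/' h.py; grep -n "return -float" h.py
cat > f.py <<'E'
from h import *
c=shot("wrist"); m=redmask(c,(180,161)); p,s=fitbox(c,m,(.538,-.322),.081,.125)
print(p,np.degrees(p[2]),s, m.sum())
o=manip.get_obs(); r=R.from_quat(o["ee_rot"]).as_matrix()
print("tool yaw x",np.degrees(np.arctan2(r[1,0],r[0,0])), go([p[0],p[1],o["position"][2]]))
E
python3 f.py
```

```text
34:        return -float((m&M).sum())/float((m|M).sum())
[ 0.53631603 -0.32409133  0.01711359] 0.9805364959794741 0.842903880866426 934
tool yaw x -18.172811098858414 [ 2.23364050e-02 -6.33824410e-02  4.69829233e-07]
```

move_arm(plan=[0,0,-0.18,0.012,-0.035,0.02,0.05,0,0,-0.36,0.022,-0.062,0.04,0.05,0,0,-0.36,0.022,-0.062,0.04,0.05,0,0,-0.36,0.022,-0.062,0.04,0.05])

```text
clock: 3.58
position: [0.5352, -0.3261, 0.3651]
ee_rot: [1.0, 0.02, 0.0, 0.0]
ft_force: [-0.1, 0.3, 0.4]
grip_width: 0.59
grasp_force: 0.0
```

```bash
cat > f.py <<'E'
from h import *
c=shot("wrist"); save(c,"w2"); m=redmask(c,px(c,[.537,-.323,.11])); p,s=fitbox(c,m,(.538,-.322),.081,.125)
print(p,np.degrees(p[2]),s, m.sum())
for d in manip.tip_of(c,"pin")[:1]: print("tip",round(d["conf"],2),w(c,d["position"]).round(4))
for d in manip.look_for(c,"pin")[:1]: print("look",round(d["conf"],2),w(c,d["position"]).round(4))
o=manip.get_obs(); r=R.from_quat(o["ee_rot"]).as_matrix()
print(o["position"],"tool yaw x",np.degrees(np.arctan2(r[1,0],r[0,0])), go([p[0],p[1],o["position"][2]]))
E
python3 f.py
```

```text
[ 0.53656533 -0.32353375  0.02338033] 1.3395944155491522 0.8550148957298908 861
tip 0.96 [ 0.5361 -0.3199  0.0018]
look 0.83 [ 0.5425 -0.3195  0.1221]
[ 0.53505089 -0.32644975  0.36546022] tool yaw x 2.2944443171805275 [ 1.62996182e-03 -2.85303122e-03 -2.14444328e-06]
```

View pics/w2.png

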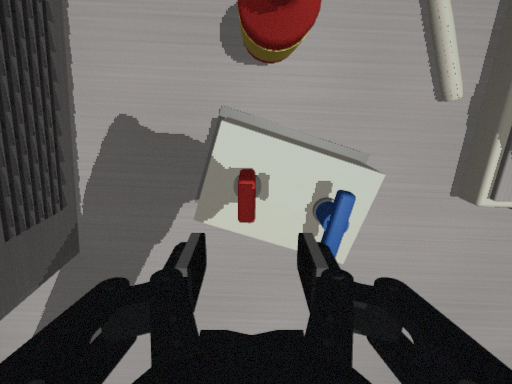

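Grip box is aligned with the tool at (247,197) and lies midway between the fingers. I'll descend and grasp.

move_arm(plan=[0,0,0.01,0.0015,-0.003,0.05,0.05,0,0,0.01,0.0015,-0.003,0.09,0.05,0,0,0.01,0.0015,-0.003,0.103,0.05,0,0,0.01,0.0015,-0.003,0.103,0.05,0,0,0.01,0.0015,-0.003,0.103,0.0,0,0,0.01,0.0015,-0.003,0.103,0.0,0,0,0.01,0.0015,-0.003,0.103,0.0,0,0,0.01,0.0015,-0.003,0.103,0.0,0,0,0.01,0.0015,-0.003,0.103,0.0], squeeze=60)

```text
clock: 4.85
position: [0.5374, -0.3225, 0.2634]
ee_rot: [1.0, 0.016, 0.001, 0.001]
ft_force: [-1.3, 0.5, 7.1]
grip_width: 0.158
grasp_force: 58.7
```

move_arm(plan=[0,0,0,0,0,-0.045,0.0,0,0,0,0,0,-0.09,0.0,0,0,0.03,0,-0.01,-0.15,0.0,0,0,0.06,0,-0.03,-0.2,0.0,0,0,0.1,-0.01,-0.06,-0.25,0.0,0,0,0.1,-0.01,-0.1,-0.285,0.0,0,0,0.1,-0.01,-0.16,-0.29,0.0,0,0,0.1,-0.02,-0.22,-0.29,0.0,0,0,0.1,-0.02,-0.28,-0.29,0.0,0,0,0.1,-0.028,-0.34,-0.29,0.0,0,0,0.1,-0.028,-0.4,-0.29,0.0,0,0,0.1,-0.028,-0.46,-0.29,0.0])

```text
clock: 6.35
position: [0.493, 0.1384, 0.5523]
ee_rot: [0.999, -0.034, 0.001, 0.0]
ft_force: [1.2, -0.5, -0.9]
grip_width: 0.159
grasp_force: 59.4
```

```bash
cat > f2.py <<'E'
from h import *
import sys
c=shot("wrist"); save(c,sys.argv[1]); o=manip.get_obs(); r=R.from_quat(o["ee_rot"]).as_matrix()
print(o["clock"],o["position"],"yaw",np.degrees(np.arctan2(r[1,0],r[0,0])),"tilt",r[:,2].round(4),o["grip_width"],o["ft_force"])
for l in("pin","slot","jog_tip","lid","blade"):
    for d in manip.tip_of(c,l)[:1]: print(l,"tip",round(d["conf"],2),w(c,d["position"]).round(4),px(c,w(c,d["position"])).round())
print("pin tip expected px",px(c,(T(o)@[0,0,.2584,1])[:3]).round(1))
E
python3 f2.py w3
```

```text
6.4 [0.4910318  0.14689756 0.55229243] yaw -3.291048450477582 tilt [ 8.0e-04  3.4e-03 -1.0e+00] 0.1558545639523988 [-4.91042815  6.41435366 -2.17601876]
pin tip 0.62 [0.4922 0.1396 0.2908] [249. 197.]
slot tip 0.88 [0.4977 0.1967 0.1916] [201. 169.]
jog_tip tip 0.55 [ 0.5452 -0.0518  0.2436] [447. 115.]
lid tip 0.84 [0.6327 0.1779 0.1828] [205.  44.]
pin tip expected px [239.2 199.7]
```

View pics/w3.png

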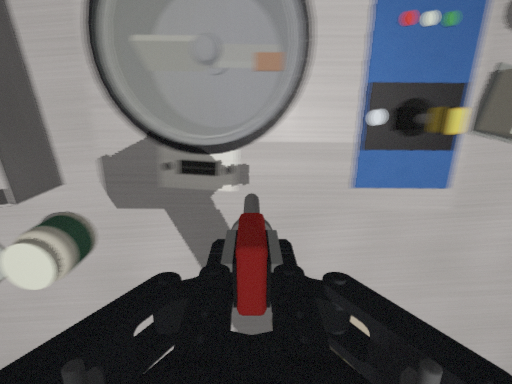

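The wrist view shows the slot at (198,168), the pin tip at (251,200), and the lever grip at (447,120). The pin hangs straight. Next I'll bring the tip low, just in front of the slot.

move_arm(plan=[0,0,0.03,-0.016,-0.03,0.03,0.0,0,0,0.03,-0.031,-0.059,0.06,0.0,0,0,0.03,-0.031,-0.059,0.08,0.0,0,0,0.03,-0.031,-0.059,0.08,0.0,0,0,0.03,-0.031,-0.059,0.08,0.0,0,0,0.03,-0.031,-0.059,0.08,0.0])

```text
clock: 7.4
position: [0.4673, 0.197, 0.4727]
ee_rot: [0.999, -0.049, 0.001, -0.0]
ft_force: [-0.5, -0.3, -0.9]
grip_width: 0.155
grasp_force: 59.5
```

```bash
python3 f2.py w4
python3 - <<'E'
import cv2
a=cv2.imread("pics/w4.png")[80:280,150:350]; cv2.imwrite("pics/w4c.png",cv2.resize(a,(600,600),interpolation=cv2.INTER_CUBIC))
E
```

```text
7.45 [0.46721664 0.19715241 0.47252975] yaw -5.62544443799614 tilt [ 1.3e-03  3.0e-04 -1.0e+00] 0.15078984378438715 [-0.55162258 -0.30330874 -1.44923519]
pin tip 0.98 [0.4678 0.1999 0.2114] [247. 196.]
slot tip 0.79 [0.4978 0.1976 0.1909] [246. 157.]
pin tip expected px [250.1 196.7]
```

View pics/w4c.png

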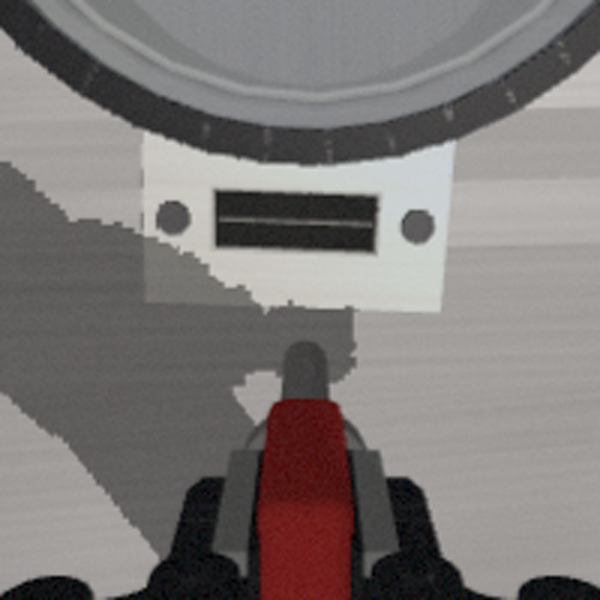

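The crop shows the slot centred at crop (295,221), which is image pixel (248.5,153.7). Its tab is turned about 2° clockwise from the tool, and the pin tip is near (251.7,198).

Run:
```python
from h import *
c=shot("wrist"); o=manip.get_obs()
cr=lambda u,v:(150+u/3-.33,80+v/3-.33)
P=np.array([ray(c,cr(*q),.191) for q in((214,188),(377,196),(376,254),(215,247))]); print(P.round(4).tolist(),P.mean(0), np.linalg.norm(P[0]-P[1]),np.linalg.norm(P[1]-P[2]))
H=[ray(c,cr(*q),.191) for q in((173,218),(417,227))]; d=H[0]-H[1]; print(np.array(H).round(4).tolist(),"yaw",np.degrees(np.arctan2(-d[0],d[1])), np.mean(H,0))
t=ray(c,(251.4,198.4),o["position"][2]-.2584); print("tip cam",t,"model",(T(o)@[0,0,.2584,1])[:3])
print("tool shift by cam",go(np.r_[(P.mean(0)-t)[:2],0]+o["position"],o)," by model",go([*P.mean(0)[:2],o["position"][2]],o), o["position"],o["ft_force"])
```

```text
[[0.5118, 0.2188, 0.191], [0.5049, 0.1717, 0.191], [0.4877, 0.1733, 0.191], [0.4945, 0.2207, 0.191]] [0.49970495 0.19613731 0.191     ] 0.04755399708555229 0.017215760185479587
[[0.5042, 0.2319, 0.191], [0.4946, 0.1607, 0.191]] yaw -7.695549993876784 [0.49943519 0.19628422 0.191     ]
tip cam [0.46532007 0.19667891 0.21339368] model [0.46693176 0.19751573 0.21339368]
tool shift by cam [ 3.42750656e-02 -2.79878753e-03  4.57043947e-06]  by model [ 3.27871791e-02 -1.80324734e-03  4.39307316e-06] [0.46689757 0.19752531 0.47179368] [ 0.43072318  0.13535729 -1.20505274]
```

move_arm(plan=[0,0,0.036,0.034,-0.0163,0,0.0,0,0,0.036,0.034,-0.0163,0,0.0,0,0,0.036,0.034,-0.0163,0.01,0.0,0,0,0.036,0.034,-0.0163,0.02,0.0,0,0,0.036,0.034,-0.0163,0.027,0.0,0,0,0.036,0.034,-0.0163,0.027,0.0,0,0,0.036,0.034,-0.0163,0.027,0.0])

```text
clock: 8.62
position: [0.5023, 0.2104, 0.445]
ee_rot: [0.998, -0.067, 0.0, -0.0]
ft_force: [0.0, 0.4, -1.1]
grip_width: 0.153
grasp_force: 59.4
```

move_arm(plan=[0,0,0,0,0,0.004,0.0,0,0,0,0,0,0.006,0.0,0,0,0,0,0,0.007,0.0,0,0,0,0,0,0.007,0.0])

```text
clock: 9.12
position: [0.5023, 0.2107, 0.44]
ee_rot: [0.998, -0.067, 0.001, -0.0]
ft_force: [-3.0, -2.2, 16.8]
grip_width: 0.162
grasp_force: 62.3
```

move_arm(plan=[0,0,0,0,0.002,-0.0005,0.0,0,0,0,0,0.004,-0.0005,0.0,0,0,0,0,0.006,-0.0005,0.0,0,0,0,0,0.006,-0.0005,0.0])

```text
clock: 9.62
position: [0.5016, 0.206, 0.4402]
ee_rot: [0.998, -0.066, 0.002, -0.002]
ft_force: [0.7, 4.6, 8.2]
grip_width: 0.156
grasp_force: 61.0
```

move_arm(plan=[0,0,0,0,0.002,0.0005,0.0,0,0,0,0,0.004,0.0005,0.0,0,0,0,0,0.006,0.0005,0.0,0,0,0,0,0.006,0.0005,0.0])

```text
clock: 10.12
position: [0.5009, 0.2003, 0.4402]
ee_rot: [0.998, -0.066, 0.002, -0.002]
ft_force: [0.8, 4.7, 10.7]
grip_width: 0.157
grasp_force: 61.2
```

move_arm(plan=[0,0,0,0,0.002,0.0,0.0,0,0,0,0,0.004,0.0,0.0,0,0,0,0,0.006,0.0,0.0,0,0,0,0,0.006,0.0,0.0])

```text
clock: 10.62
position: [0.5001, 0.194, 0.4397]
ee_rot: [0.998, -0.066, 0.002, -0.002]
ft_force: [0.6, 3.7, 7.9]
grip_width: 0.153
grasp_force: 60.8
```

move_arm(plan=[0,0,0,0,0.002,0.0005,0.0,0,0,0,0,0.004,0.0005,0.0,0,0,0,0,0.006,0.0005,0.0,0,0,0,0,0.006,0.0005,0.0])

```text
clock: 11.12
position: [0.4991, 0.1863, 0.4369]
ee_rot: [0.998, -0.067, -0.0, 0.0]
ft_force: [0.3, 0.3, -0.2]
grip_width: 0.156
grasp_force: 59.5
```

The tip has dropped: z is down 3 mm and the forces are near zero. I'll nudge a little farther and lower gently.

move_arm(plan=[0,0,0,0,0.002,0.002,0.0,0,0,0,0,0.002,0.006,0.0,0,0,0,0,0.002,0.01,0.0,0,0,0,0,0.002,0.01,0.0])

```text
clock: 11.62
position: [0.4987, 0.1856, 0.4268]
ee_rot: [0.998, -0.066, 0.0, -0.001]
ft_force: [0.8, 5.6, -2.4]
grip_width: 0.157
grasp_force: 59.2
```

move_arm(plan=[0,0,0,0,-0.002,0.002,0.0,0,0,0,0,-0.002,0.008,0.0,0,0,0,0,-0.002,0.016,0.0,0,0,0,0,-0.002,0.024,0.0,0,0,0,0,-0.002,0.032,0.0,0,0,0,0,-0.002,0.04,0.0,0,0,0,0,-0.002,0.045,0.0,0,0,0,0,-0.002,0.045,0.0])

```text
clock: 12.62
position: [0.499, 0.1866, 0.3816]
ee_rot: [0.998, -0.066, -0.0, 0.0]
ft_force: [0.3, 3.3, -2.4]
grip_width: 0.159
grasp_force: 59.4
```

move_arm(plan=[0,0,0,0,-0.0005,0.002,0.0,0,0,0,0,-0.0005,0.003,0.0,0,0,0,0,-0.0005,0.003,0.0])

```text
clock: 13.0
position: [0.4992, 0.1869, 0.3794]
ee_rot: [0.998, -0.067, 0.0, 0.0]
ft_force: [-2.4, -0.9, 1.5]
grip_width: 0.156
grasp_force: 60.2
```

move_arm(plan=[0,0,0,0,0,0,0.045,0,0,0,0,0,0,0.045,0,0,0,0,0,0,0.045,0,0,0,0,0,0,0.045,0,0,0,0,0,-0.03,0.045,0,0,0,0,0,-0.07,0.045,0,0,0,0,0,-0.12,0.045,0,0,0,0,0,-0.14,0.045,0,0,0,0,0,-0.14,0.045,0,0,0,0,0,-0.14,0.045])

```text
clock: 14.25
position: [0.4991, 0.187, 0.518]
ee_rot: [0.998, -0.067, -0.001, 0.0]
ft_force: [0.3, -0.9, -0.2]
grip_width: 0.526
grasp_force: 0.0
```

```bash
python3 f2.py w5
python3 - <<'E'
from h import *
c=shot("wrist")
for z0 in(.197,.207,.217): print(z0,fitbox(c,redmask(c,px(c,[.499,.187,.22])),(.499,.187),z0,z0+.044))
c=shot("top"); save(c,"top1")
for l in("jog_tip","pin","slot","blade"):
    for d in manip.tip_of(c,l)[:1]: print(l,round(d["conf"],2),w(c,d["position"]).round(4),px(c,w(c,d["position"])).round())
a=c["color"][150:230,250:330];
E
```

```text
14.3 [0.49913764 0.1869997  0.51780942] yaw -7.631906008532227 tilt [-1.8e-03 -7.0e-04 -1.0e+00] 0.5248508467509212 [ 0.30581713 -0.73259811 -0.1330431 ]
pin tip 0.86 [0.5002 0.1897 0.1205] [248. 162.]
slot tip 0.74 [0.4973 0.1929 0.1907] [245. 179.]
lid tip 0.94 [0.633  0.177  0.1821] [242.  39.]
pin tip expected px [250.4 196.7]
0.197 (array([0.49955542, 0.18568558, 3.00715834]), np.float64(0.8407169428474806))
0.207 (array([0.49967228, 0.18585624, 2.9939127 ]), np.float64(0.7830055074744295))
0.217 (array([ 0.50624708,  0.18480257, -0.15286234]), np.float64(0.7228880656642697))
jog_tip 0.59 [ 0.5437 -0.055   0.2427] [289. 186.]
blade 0.46 [ 0.5282 -0.3626 -0.0061] [359. 204.]
```

View pics/w5.png

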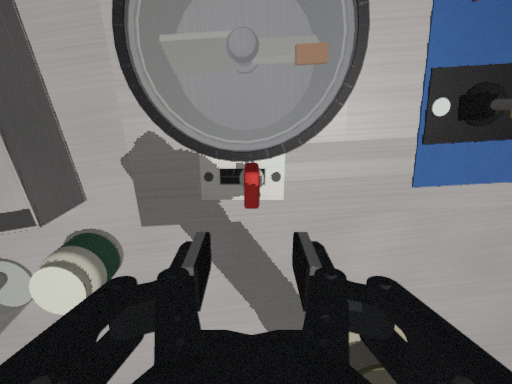

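The pin is seated: the grip is at (251,186), its fitted tip z is about 0.1205, and it stands upright. The beater mark is at (312,54). I'll close the fingers and move to the left of the lever.

move_arm(plan=[0,0,-0.067,0.025,0.058,0,0.0,0,0,-0.067,0.049,0.116,0,0.0,0,0,-0.067,0.073,0.174,0.03,0.0,0,0,-0.067,0.073,0.174,0.068,0.0,0,0,-0.067,0.073,0.174,0.068,0.0,0,0,-0.067,0.073,0.174,0.068,0.0,0,0,-0.067,0.073,0.174,0.068,0.0])

```text
clock: 15.72
position: [0.5486, 0.0063, 0.4532]
ee_rot: [0.999, -0.032, 0.001, -0.0]
ft_force: [1.1, -0.9, -0.4]
grip_width: 0.004
grasp_force: 0.0
```

```bash
python3 f2.py w6
```

```text
15.775 [0.54854714 0.00605411 0.45290412] yaw -3.7056100205136375 tilt [ 2.5e-03 -1.0e-04 -1.0e+00] -0.0016559700751319192 [-0.19540896 -0.00720273  0.34727249]
slot tip 0.84 [0.4965 0.1951 0.1911] [ 49. 262.]
jog_tip tip 0.59 [ 0.5454 -0.0545  0.2403] [339. 217.]
lid tip 0.67 [0.6313 0.1742 0.18  ] [ 39. 109.]
pin tip expected px [250.6 196.6]
```

View pics/w6.png

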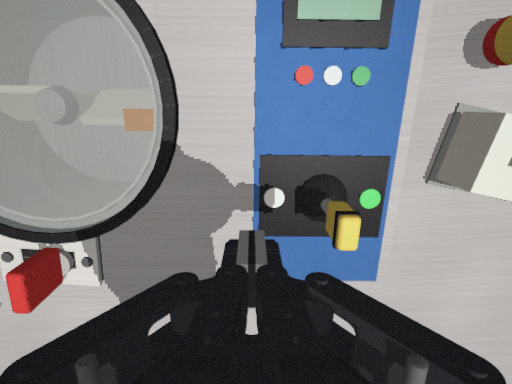

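The view shows the lever grip at (346,232), leaning neither way. The green spot is at (370,198) on the right, and the tool is aligned with the machine. I'll descend beside the lever and approach it.

move_arm(plan=[0,0,0,0,0,0.03,0.0,0,0,0,0,0,0.045,0.0,0,0,0,0,0.015,0.045,0.0,0,0,0,0,0.03,0.045,0.0,0,0,0,0,0.036,0.045,0.0,0,0,0,0,0.036,0.045,0.0])

```text
clock: 16.77
position: [0.5461, -0.0317, 0.4067]
ee_rot: [0.999, -0.034, 0.0, 0.0]
ft_force: [-0.5, -0.4, -0.9]
grip_width: 0.001
grasp_force: 0.0
```

move_arm(plan=[0,0,0,0,0.012,0,0.0,0,0,0,0,0.022,0,0.0,0,0,0,0,0.026,0,0.0,0,0,0,0,0.026,0,0.0])

```text
clock: 17.27
position: [0.5443, -0.0567, 0.4062]
ee_rot: [0.999, -0.033, -0.0, -0.0]
ft_force: [0.6, 3.2, 0.5]
grip_width: -0.002
grasp_force: 1.8
```

move_arm(plan=[0,0,0,0,0.005,0,0.0,0,0,0,0,0.008,0,0.0,0,0,0,0,0.008,0,0.0])

```text
clock: 17.65
position: [0.544, -0.0615, 0.4062]
ee_rot: [1.0, -0.031, -0.0, -0.002]
ft_force: [0.8, 14.4, -0.6]
grip_width: 0.002
grasp_force: 6.5
```

move_arm(plan=[0,0,0,0,0,0,0.0,0,0,0,0,0,0,0.0,0,0,0,0,0,0,0.0,0,0,0,0,0,0,0.0,0,0,0,0,0,0,0.0,0,0,0,0,0,0,0.0,0,0,0,0,0,0,0.0,0,0,0,0,0,0,0.0,0,0,0,0,0,0,0.0,0,0,0,0,0,0,0.0,0,0,0,0,0,0,0.0,0,0,0,0,0,0,0.0])

```text
clock: 19.15
position: [0.544, -0.0615, 0.4062]
ee_rot: [1.0, -0.031, 0.0, -0.002]
ft_force: [0.7, 14.0, -1.9]
grip_width: 0.0
grasp_force: 6.4
```

move_arm(plan=[0,0,0,0,0,0,0.0,0,0,0,0,0,0,0.0,0,0,0,0,0,0,0.0,0,0,0,0,0,0,0.0,0,0,0,0,-0.03,0,0.0,0,0,0,0,-0.07,0,0.0,0,0,0,0,-0.07,-0.04,0.0,0,0,0,0,-0.07,-0.07,0.0,0,0,0,0,-0.07,-0.07,0.0,0,0,0,0,-0.07,-0.07,0.0])

```text
clock: 20.4
position: [0.5484, 0.0045, 0.4756]
ee_rot: [0.999, -0.033, -0.0, 0.0]
ft_force: [-0.3, 0.4, -0.4]
grip_width: -0.007
grasp_force: 0.0
```

```bash
python3 f2.py w7
```

```text
20.45 [0.54831507 0.00455874 0.47518515] yaw -3.8230687360371194 tilt [-1.4e-03 -5.0e-04 -1.0e+00] 0.002312457695444447 [-0.00913283 -0.35912906 -0.58410555]
slot tip 0.96 [0.4977 0.1935 0.1889] [ 65. 247.]
jog_tip tip 0.6 [ 0.544  -0.0515  0.2417] [324. 207.]
lid tip 0.8 [0.6335 0.1733 0.1811] [ 53. 105.]
pin tip expected px [250.2 196.7]
```

View pics/w7.png

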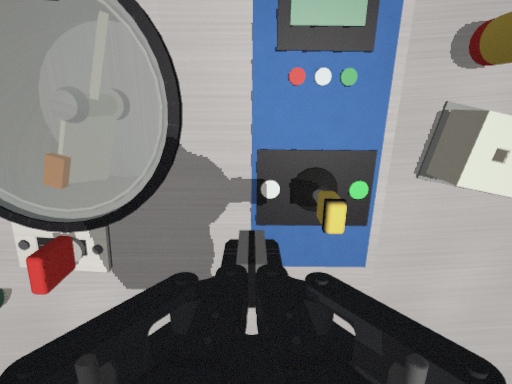

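The mark has gone clockwise from (138,120) to (57,170) about the hub, and the lever is upright again at (334,216). I'll compute the turn, check that everything is at rest, then decide.

Run:
```python
from h import *
c=shot("wrist"); o=manip.get_obs()
def cam(pos,yaw):
    M=np.eye(4); M[:3,:3]=R.from_euler("zx",[yaw,180],degrees=True).as_matrix(); M[:3,3]=pos; d=dict(c); d["W"]=M@np.array(c["mount"]); return d
a=cam([.54855,.00605,.4529],-3.7); b=cam([.5483,.00456,.4752],-3.82); L=np.array([.633,.1755])
for z in(.13,.15,.165,.175):
    p=ray(a,(138,120),z)[:2]-L; q=ray(b,(57,170),z)[:2]-L
    A=[np.arctan2(k[1],k[0]) for k in(p,q)]; print(z,np.linalg.norm(p).round(4),np.linalg.norm(q).round(4),"cw turn",(A[0]-A[1])%(2*np.pi))
c2=shot("wrist"); print("still:",np.abs(c2["color"].astype(int)-c["color"].astype(int))[:230,:].mean(), np.abs(c2["color"].astype(int)-c["color"].astype(int))[60:200,:160].max())
print(o["clock"],o["position"],o["joint_velocities"].round(3))
t=shot("top")
for l in("pin","nut_key","sauce","paste_tin","jog_tip"):
    for d in manip.tip_of(t,l)[:1]: print(l,round(d["conf"],2),w(t,d["position"]).round(3))
```

```text
0.13 0.063 0.1073 cw turn 1.481532078484582
0.15 0.0689 0.0968 cw turn 1.4575503015825353
0.165 0.0736 0.0898 cw turn 1.4164377993774568
0.175 0.0768 0.0855 cw turn 1.3776925108737128
still: 1.7041440217391304 34
20.75 [0.54839714 0.00489285 0.475833  ] [ 0.    -0.001 -0.    -0.004 -0.001  0.001  0.002]
pin 0.39 [0.345 0.505 0.001]
nut_key 0.65 [ 0.513 -0.398  0.007]
sauce 0.65 [ 0.682 -0.342  0.   ]
paste_tin 0.83 [0.342 0.508 0.003]
```

```bash
python3 - <<'E'
from h import *
def orange(img,box):
    h=cv2.cvtColor(img,cv2.COLOR_RGB2HSV); m=((h[...,0]>4)&(h[...,0]<18)&(h[...,1]>75)&(h[...,2]>60)).astype(np.uint8)
    k=np.zeros_like(m); u0,u1,v0,v1=box; k[v0:v1,u0:u1]=1
    n,l,s,ce=cv2.connectedComponentsWithStats(m*k); i=1+np.argmax(s[1:,4]); return ce[i],s[i]
t=shot("top"); im=[cv2.cvtColor(cv2.imread("pics/top0.png"),cv2.COLOR_BGR2RGB),cv2.cvtColor(cv2.imread("pics/top1.png"),cv2.COLOR_BGR2RGB),t["color"]]
save(t,"top2"); box=(195,252,135,193); uv=[]
for i in im:
    ce,s=orange(i,box); uv.append(ce); print(ce,s)
for L in((.633,.1765),(.628,.178)):
  for z in(.14,.16,.175):
    q=[ray(t,u,z)[:2]-L for u in uv]; A=[np.arctan2(k[1],k[0]) for k in q]
    print(L,z,[np.linalg.norm(k).round(4) for k in q],"cw",(A[0]-A[2])%(2*np.pi),(A[1]-A[2])%(2*np.pi))
E
python3 - <<'E'
import cv2
a=cv2.imread("pics/top2.png")[120:220,180:330]; cv2.imwrite("pics/top2c.png",cv2.resize(a,(750,500),interpolation=cv2.INTER_CUBIC))
E
```

```text
[243.84375 171.65625] [240 170   8   5  32]
[243.73529412 171.76470588] [240 170   8   5  34]
[214.16666667 183.58333333] [211 180   7   8  36]
(0.633, 0.1765) 0.14 [np.float64(0.0728), np.float64(0.0725), np.float64(0.0728)] cw 1.9451056708141437 1.9382636042960444
(0.633, 0.1765) 0.16 [np.float64(0.0746), np.float64(0.0743), np.float64(0.0754)] cw 1.822986309799841 1.816148298358998
(0.633, 0.1765) 0.175 [np.float64(0.0762), np.float64(0.0759), np.float64(0.0776)] cw 1.736228434307531 1.7294419229490074
(0.628, 0.178) 0.14 [np.float64(0.0735), np.float64(0.0732), np.float64(0.0677)] cw 2.036633154471187 2.0301729059111464
(0.628, 0.178) 0.16 [np.float64(0.075), np.float64(0.0747), np.float64(0.0704)] cw 1.908617512287261 1.9020830424063515
(0.628, 0.178) 0.175 [np.float64(0.0763), np.float64(0.076), np.float64(0.0725)] cw 1.8174373738728606 1.810897997857949
```

View pics/top2c.png

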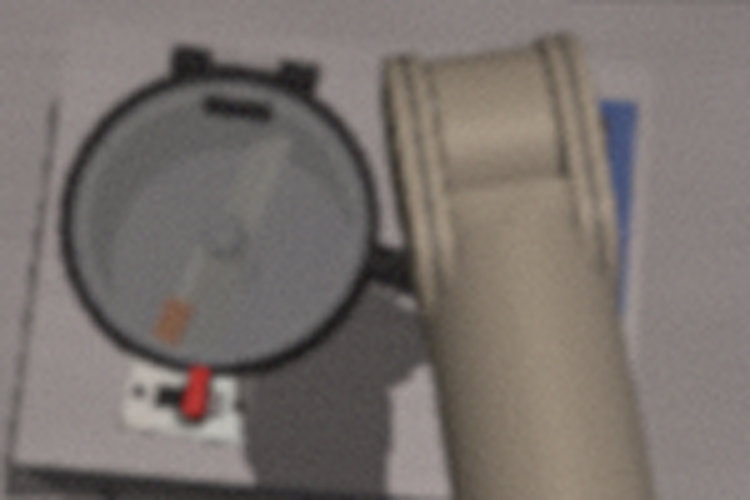

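The top view gives a turn of about 1.85 rad with the mark radius matching 75 mm. The pin stands in the tab and the arm touches nothing, so I'm handing in.

```bash
python3 -c "
from workcell import manip
print(manip.hand_in())"
```

```text
the job is handed in; nothing more can be done
None
```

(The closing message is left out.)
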